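Stamp the bone-shaped pet tag

ROBOT

A 6-joint arm with a two-finger parallel gripper is mounted at the origin on the work surface. World frame = base frame: x ahead of the robot, y to its left, z up, the work surface at z = 0. Lengths are in m, angles in rad, forces in N, time in s.
With the tool pointing down it reaches from about 0.3 to 0.775 m from the base axis. Payload 14.6 kg.
Tool frame: the origin (TCP) lies on the centre line of the jaws, within the pads' length; the fingertips stand 19 mm ahead of it and the grasp point (between the pads) is the TCP; y points along the fingers, x is the direction in which the jaws open and shut, and the axes are right-handed (so a half turn about y gives the same grasp; the last joint's range is limited). The gripper opens to 94 mm and grips with 3 to 60 N. Pads are 16 mm wide; open, the fingers measure 119 mm over their backs; the gripper's body (75 mm by 177 mm) begins 78 mm behind the grasp point.
Start: joints at [1.174, 0.3, 1.521, -0, 1.321, -0.067], TCP at [0.178, 0.52, 0.224] pointing down, gripper open.
Joint ranges: [-3.03, 3.03], [-0.79, 2.21], [0.23, 2.52], [-1.04, 4.18], [0, 3.07], [-2.55, 2.55]. Speed limits (rad/s): [2.22, 2.22, 2.57, 3.14, 3.14, 3.14].

INTERFACE

Orientations are given as [roll, pitch, yaw] about the fixed x, y, z axes, in that order (R = Rz(yaw) Ry(pitch) Rx(roll)).
In Python, from station import get_obs, cams, workorder gives the robot as it stands.
- The arm moves only by the shell command python3 -m handwheel 'ROWS' [FORCE]. ROWS is JSON, a list of rows, each an object of numbers: "fingers": the opening, from -1 (shut) to 1 (fully open); "x", "y", "z": the shift along the tool's x, y, z in m; "spin": the turn about the tool's y in degrees. In form: [{"fingers": .., "x": .., "y": .., "z": .., "spin": ..}, ...]. A call has exactly 10 rows; each row is the pose to reach, as a shift and turn from the pose commanded when the call began, along the tool's axes at that moment; what a row does not reach only later rows make up. A row lasts 1/10 s, in which the tool goes at most 50 mm and 8.59 degrees, less where a joint would pass 70% of its speed; a pose out of reach is approached as far as the arm can. A call with a gripper value outside its range is refused whole. The fingers move at their own pace and stop on an object; FORCE is the grip in N (left out, the last holds). Time passes only in rows, so rows that repeat a pose let the fingers close, or fill a call up. It gives the time, the measured TCP pose, the force and the opening at its end, in the units of the state.
- get_obs(): the state, without advancing time (a new reading comes with each control period).
- cams.camera(name): name is "side" or "top"; returns (picture, depth): 480x640x3 uint8, red, green, blue; 480x640 float32, m along the optical axis (not along the pixel's ray), 0 where there is no reading.
- cams.get_calibration(name): a dict with "fx", "fy", "cx", "cy" (pixels), "dist" ([k1, k2, p1, p2, k3] as OpenCV has them; the pictures are not rectified), "view" (4x4, takes a point from world to camera coordinates). Camera axes: x right, y down, z forward; pixel columns grow to the right and rows downward; lengths in m; the calibration is good to about 2 mm. A picture is of the moment at which its call begins. get_calibration takes no time and is no camera call.
- workorder.hand_in(): hands the job in, once; it reports no verdict.
The state is a dict: "time_s": time; "qpos": joint angles; "joint_vel": joint speeds; "tau": joint torques, N m; "ee_pos": TCP position; "eef_rot": TCP orientation; "force": force on the tool from outside, world axes, zero at the start; "moment": the same for the moment, N m; "grip_width": finger opening in m.
Only numpy, scipy, OpenCV 4.12 (cv2) and the standard library are available. Lean on these libraries where they do the work, as an engineer would, in place of code of your own. Each camera call takes 0.05 s, during which the arm holds its last target. There are 200 camera calls.

TASK

Take the marking punch out of its stand and stamp the bone-shaped tag in the middle where it lies: keep the punch square to the tag, press with a steady force of about 14 N (never above 20 N) for about two seconds, then lift it straight off so that neither punch nor tag slides. Then put the punch back, fully down in its stand, and let go; do not touch the tags with anything but the punch on the bone tag, and leave everything else where it is.

Things in the scene. Friction and masses are not known exactly. Their poses are not given: they have to be found in the camera images.
- punch: marking punch upright in its stand; mm, z up its axis: shank 12 dia (z 8-40), collar 36 dia (z 40-46), square wooden handle 20 x 20 (z 46-108), flats facing its own +-x, +-y. The flat-faced marking tip, 14 dia, is screwed out and locked differently each time, unreported: its face lies anywhere from z 0 (the origin) to z -12. 0.14-0.24 kg. Gripped just above the collar it stays upright
- stand: fixed wooden block 76 x 76, 62 high, origin centre of underside, with one round hole in its middle, 20 dia, 56 deep, open at the top. With the punch fully in, its collar rests on the block's top and the punch's origin is 22 above the block's origin
- bone_tag: flat bone-shaped aluminium pet tag, 50 long (x), 36 wide at the ends (y), 22 wide across its waist, 4 thick, lying loose on a stamping pad; origin centre of underside (its upper face is 4 higher). It is the one to be stamped, at its middle
- bone_pad: stamping pad under the bone tag: fixed grey pedestal 70 x 60 carrying a flat black spring plate 66 x 56 whose top lies 59 above the body's origin. The origin lies 0 to 12 mm below the counter's surface, differently each time. The plate is stiff: it starts to give at about 1 N and sinks about 1 mm for each further 10 N, 5 mm at most, and springs back
- round_tag: round aluminium tag, 38 dia, 4 thick, lying loose on the other, identical pad; origin centre of underside; not to be touched
- round_pad: the other stamping pad, the same as bone_pad
- canister: closed stainless canister, 100 dia x 150 high; origin centre of underside; leave alone
- bowl: cream enamel bowl, 150 across, 55 high; origin centre of underside; leave alone
- chew_ring: black rubber chew ring, 60 outside dia, 18 high, lying flat; origin centre of underside; leave alone
- jar: small glass jar with metal cap, 52 dia x 75 high; origin centre of underside; leave alone
- brush: grooming brush lying down, 170 long; leave alone
- tray: low open steel tray 70 x 120 x 22; origin centre of underside; leave alone
- carton: cardboard box 70 x 90 x 50; origin centre of underside; leave alone

How it is judged:
By the outcome, as a careful person would: the job done as asked, in the order asked, and still so for the second after the job is handed in, with the robot touching nothing.
It also fails if it takes over 61 s, if anything falls off the work surface, if the arm or the gripper's body presses on something with over 40 N, if the wrist force passes 120 N, or if a joint passes its speed limit or range.

## Working session

There is one attempt and no reset: what is moved stays moved. The work goes in short steps, Python scripts to look and compute and a shell command to move; the robot and the scene stay as the last step left them, time stands still between calls to the robot, and variables do not carry over. Pictures are saved under pics/ and viewed, about 8 in all and at most 12, crops included, and the job is handed in when it is done.

```bash
ls; mkdir -p pics; cat > h.py <<'E'
import numpy as np, cv2
from station import get_obs, cams, workorder
from scipy.spatial.transform import Rotation as R
def K(n):
    c=cams.get_calibration(n); return np.array([[c['fx'],0,c['cx']],[0,c['fy'],c['cy']],[0,0,1.]]),np.array(c['dist'],float),np.array(c['view'])
def ray(n,uv):
    k,d,V=K(n); p=cv2.undistortPoints(np.array(uv,float).reshape(-1,1,2),k,d).reshape(-1,2)
    r=np.c_[p,np.ones(len(p))]@V[:3,:3]; o=-V[:3,:3].T@V[:3,3]; return o,r
def onz(n,uv,z):
    o,r=ray(n,uv); return o+r*((z-o[2])/r[:,2])[:,None]
def dep(n,uv,D):
    o,r=ray(n,uv); return o+r*np.array([D[int(v),int(u)] for u,v in uv])[:,None]
def cloud(n,D):
    u,v=np.meshgrid(np.arange(640),np.arange(480)); o,r=ray(n,np.c_[u.ravel(),v.ravel()])
    P=o+r*D.ravel()[:,None]; P[D.ravel()==0]=np.nan; return P.reshape(480,640,3)
def proj(n,P):
    k,d,V=K(n); return cv2.projectPoints(np.array(P,float).reshape(-1,1,3),cv2.Rodrigues(V[:3,:3])[0],V[:3,3],k,d)[0].reshape(-1,2)
E
python3 - <<'E'
from h import *
for n in('top','side'):
    p,d=cams.camera(n); cv2.imwrite(f'pics/{n}0.png',p[:,:,::-1]); np.save(f'pics/{n}0.npy',d)
    o,_=ray(n,[[320,240]]); print(n,o,onz(n,[[320,240]],0))
print(get_obs())
E
```

```text
pics
top [0.48149505 0.04933854 0.86325524] [[0.59381518 0.05898044 0.        ]]
side [0.48199254 1.04351287 1.17082668] [[0.58318701 0.01373457 0.        ]]
{'time_s': 0.1, 'qpos': array([ 1.17444828e+00,  3.00437756e-01,  1.52155388e+00,  2.72765800e-05,
        1.32069734e+00, -6.65849731e-02]), 'joint_vel': array([ 9.79391333e-04, -1.10685777e-03, -2.26388920e-03, -1.33923888e-03,
       -8.47920376e-05, -7.60430315e-04]), 'tau': array([ 1.65931659e-03, -5.32638180e+01, -3.53282940e+01,  7.09500653e-02,
        2.34721228e-02, -9.03602859e-05]), 'ee_pos': array([0.17800034, 0.52015744, 0.22391611]), 'eef_rot': array([-1.57069702e+00,  1.09213654e-03,  1.24102654e+00]), 'force': array([-0.74593126, -0.30035962,  0.59667037]), 'moment': array([-0.07221378,  0.02116485,  0.00388576]), 'grip_width': 0.09405336337031872}
```

View pics/top0.png

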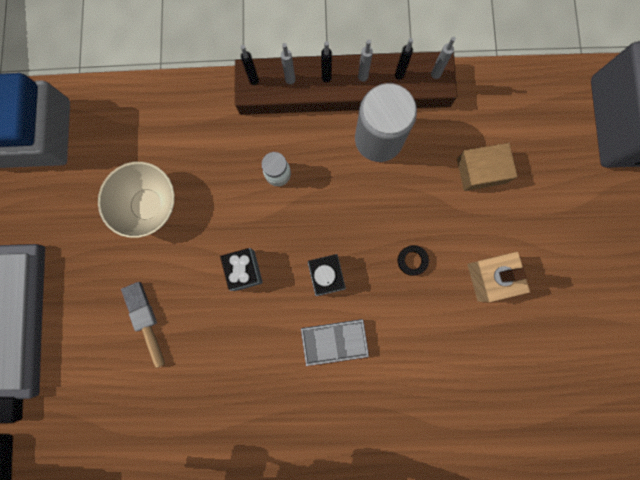

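View pics/side0.png

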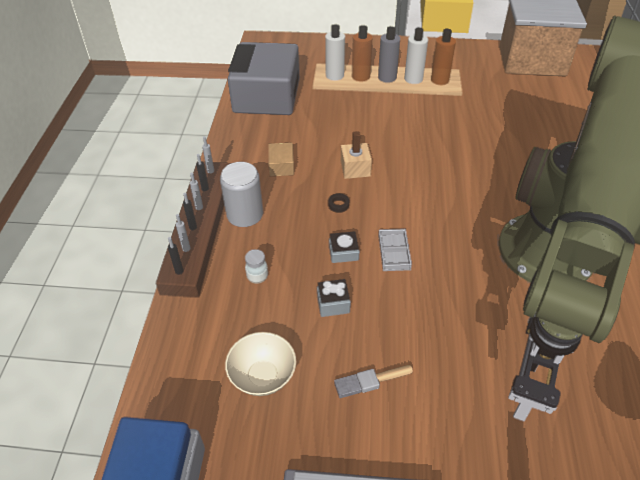

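The top view shows the bone tag at about (239,269), the round tag at (324,275) and the punch and stand at about (505,277). In the side view they are at (334,290), (345,242) and (355,155). Next I measure them.

```bash
python3 - <<'E'
from h import *
np.set_printoptions(precision=4,suppress=True)
D={n:np.load(f'pics/{n}0.npy') for n in('top','side')}; I={n:cv2.imread(f'pics/{n}0.png') for n in D}
for n in D:
    C=cloud(n,D[n]); Z=C[:,:,2]
    print(n,'table z',np.nanmedian(Z[300:320,400:440] if n=='top' else Z[280:300,430:460]))
    hsv=cv2.cvtColor(I[n],cv2.COLOR_BGR2HSV)
    for nm,(u,v) in {'top':dict(bone=(239,269),round=(324,275)),'side':dict(bone=(334,290),round=(345,242))}[n].items():
        m=((hsv[:,:,2]>150)&(hsv[:,:,1]<60)).astype(np.uint8); b=np.zeros_like(m); b[v-16:v+16,u-18:u+18]=1; m&=b
        l,lab,st,ce=cv2.connectedComponentsWithStats(m); i=1+np.argmax(st[1:,4]); M=lab==i
        z=np.nanmedian(Z[M]); uv=np.argwhere(M)[:,::-1]; P=onz(n,uv,z)
        rc=cv2.minAreaRect((P[:,:2]*1000).astype(np.float32)); w=P[:,:2]-P[:,:2].mean(0); ev=np.linalg.eigh(w.T@w)[1][:,1]
        print(nm,'z',z,'area',len(uv),'mean',P.mean(0),'rect',rc,'axis deg',np.degrees(np.arctan2(ev[1],ev[0])))
        # plate top
        r=C[v-30:v+30,u-30:u+30].reshape(-1,3); r=r[np.abs(r[:,2]-z+0.004)<0.0025]
        print('  platez',len(r),np.median(r[:,2]),cv2.minAreaRect((r[:,:2]*1000).astype(np.float32)))
    u,v={'top':(502,277),'side':(355,155)}[n]
    r=C[v-40:v+40,u-40:u+40]; r=r.reshape(-1,3)
    for lo,hi,t in((.055,.0655,'stand'),(.066,.072,'collar'),(.075,.126,'handle'),(.126,.140,'handletop')):
        q=r[(r[:,2]>lo)&(r[:,2]<hi)]
        if len(q)>4: print(t,len(q),np.median(q,0),cv2.minAreaRect((q[:,:2]*1000).astype(np.float32)))
a=cv2.resize(I['top'][235:320,460:545],(500,500),interpolation=cv2.INTER_CUBIC);b=cv2.resize(I['side'][125:185,325:385],(300,300),interpolation=cv2.INTER_CUBIC);b=cv2.copyMakeBorder(b,0,200,0,0,0)
cv2.imwrite('pics/c1.png',np.hstack([a,b]))
E
```

```text
top table z -0.0009373974861887069
bone z 0.0626238414405147 area 379 mean [0.5375 0.2104 0.0626] rect ((537.3907470703125, 210.6273956298828), (33.908077239990234, 47.01512908935547), 86.66598510742188) axis deg 177.86662756839974
  platez 646 0.05871146442642039 ((537.9454956054688, 212.68289184570312), (65.98663330078125, 56.35421371459961), 13.644079208374023)
round z 0.050967814079963536 area 300 mean [0.5211 0.0526 0.051 ] rect ((521.218994140625, 52.00358581542969), (35.405364990234375, 33.51414108276367), 88.32410430908203) axis deg 85.677078913464
  platez 708 0.04703464644388178 ((523.3366088867188, 49.09559631347656), (66.00926208496094, 55.849273681640625), 11.547616958618164)
stand 1373 [ 0.5026 -0.266   0.0611] ((507.9902648925781, -274.4632568359375), (76.68144226074219, 79.20914459228516), 11.827329635620117)
collar 132 [ 0.5073 -0.2662  0.0677] ((508.4796447753906, -271.6492004394531), (35.259605407714844, 30.89056968688965), 11.501535415649414)
handle 156 [ 0.5081 -0.2653  0.1021] ((511.99847412109375, -268.38323974609375), (13.9524507522583, 26.266279220581055), 62
[... 712 characters left out ...]
314374274
  platez 248 0.046170793566127744 ((521.3504028320312, 51.736549377441406), (65.58174133300781, 60.325138092041016), 12.5066556930542)
stand 396 [ 0.5067 -0.2625  0.0604] ((506.815185546875, -272.2646484375), (77.31761169433594, 85.53408813476562), 10.994775772094727)
collar 34 [ 0.5074 -0.2626  0.0681] ((507.0140075683594, -256.8642272949219), (33.924072265625, 48.535003662109375), 3.153238534927368)
handle 125 [ 0.5079 -0.2647  0.1027] ((508.3357849121094, -270.75750732421875), (20.237773895263672, 34.708946228027344), 18.206199645996094)
handletop 28 [ 0.507  -0.2702  0.1282] ((507.2665100097656, -271.28851318359375), (18.620126724243164, 25.504661560058594), 11.748641014099121)
```

View pics/c1.png

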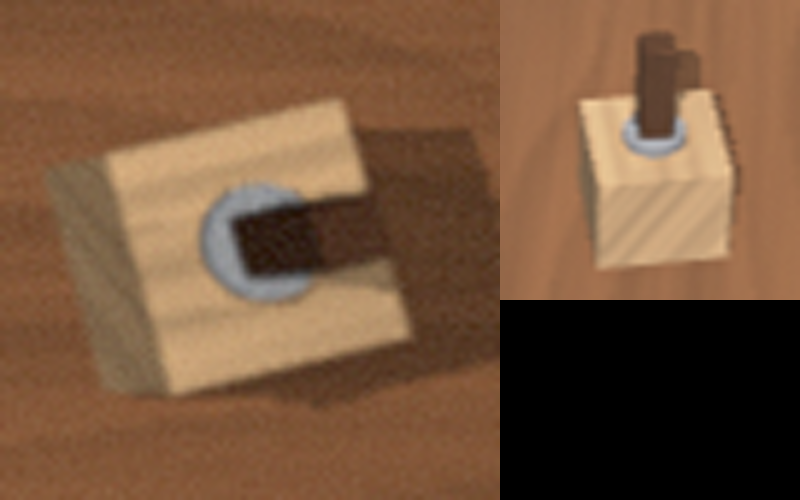

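```bash
python3 -m handwheel '[{"fingers":1,"x":-0.032,"y":0,"z":-0.028,"spin":4},{"fingers":1,"x":-0.064,"y":0,"z":-0.057,"spin":8},{"fingers":1,"x":-0.096,"y":0,"z":-0.085,"spin":12},{"fingers":1,"x":-0.128,"y":0,"z":-0.114,"spin":16},{"fingers":1,"x":-0.160,"y":0,"z":-0.142,"spin":20},{"fingers":1,"x":-0.192,"y":0,"z":-0.171,"spin":24},{"fingers":1,"x":-0.224,"y":0,"z":-0.199,"spin":28},{"fingers":1,"x":-0.256,"y":0,"z":-0.228,"spin":32},{"fingers":1,"x":-0.288,"y":0,"z":-0.256,"spin":36},{"fingers":1,"x":-0.322,"y":0,"z":-0.284,"spin":40}]' 60
cat > go.py <<'E'
import sys; from h import *
np.set_printoptions(precision=4,suppress=True)
t=np.array([float(a) for a in sys.argv[1:4]]); o=get_obs(); r=R.from_euler('xyz',o['eef_rot'])
print(o['time_s'],o['ee_pos'],np.degrees(o['eef_rot']),'F',o['force'],'w',o['grip_width'],'shift',r.inv().apply(t-o['ee_pos']),'spin',np.degrees(o['eef_rot'][2])-float(sys.argv[4]))
E
python3 go.py 0.508 -0.273 0.20 12.3
```

```text
time_s: 1.1
ee_pos: [0.3427, 0.1221, 0.2245]
eef_rot: [-1.571, -0.0, 0.54]
force: [0.2, 0.9, -0.5]
grip_width: 0.094
1.1 [0.3427 0.1221 0.2245] [-90.0049  -0.0141  30.9579] F [ 0.2334  0.8796 -0.5263] w 0.09404084980202529 shift [-0.0615  0.0245 -0.4238] spin 18.65794142056142
```

```bash
python3 -m handwheel '[{"fingers":1,"x":-0.006,"y":0.002,"z":-0.042,"spin":2},{"fingers":1,"x":-0.013,"y":0.004,"z":-0.088,"spin":4},{"fingers":1,"x":-0.020,"y":0.007,"z":-0.135,"spin":6},{"fingers":1,"x":-0.026,"y":0.010,"z":-0.182,"spin":8},{"fingers":1,"x":-0.033,"y":0.013,"z":-0.230,"spin":11},{"fingers":1,"x":-0.040,"y":0.016,"z":-0.278,"spin":13},{"fingers":1,"x":-0.047,"y":0.019,"z":-0.325,"spin":15},{"fingers":1,"x":-0.054,"y":0.022,"z":-0.373,"spin":17},{"fingers":1,"x":-0.0615,"y":0.0245,"z":-0.4238,"spin":18.7},{"fingers":1,"x":-0.0615,"y":0.0245,"z":-0.4238,"spin":18.7}]' 60
python3 go.py 0.508 -0.273 0.09 12.3
python3 - <<'E'
from h import *
for n,(u0,v0) in dict(top=(420,190),side=(290,60)).items():
    p,d=cams.camera(n); np.save(f'pics/{n}1.npy',d)
    q=p[:,:,::-1].copy(); cv2.imwrite(f'pics/{n}1.png',q)
    globals()[n]=cv2.resize(q[v0:v0+150,u0:u0+130],(390,450),interpolation=cv2.INTER_CUBIC)
cv2.imwrite('pics/c2.png',np.hstack([top,side]))
E
```

```text
time_s: 2.1
ee_pos: [0.5091, -0.2749, 0.1978]
eef_rot: [-1.57, 0.002, 0.212]
force: [-0.4, -0.1, -0.3]
grip_width: 0.0941
2.1 [ 0.5091 -0.2749  0.1978] [-89.9275   0.1114  12.1472] F [-0.4487 -0.0597 -0.3488] w 0.09409973745673347 shift [-0.0005  0.1078  0.002 ] spin -0.1528075268646134
```

View pics/c2.png

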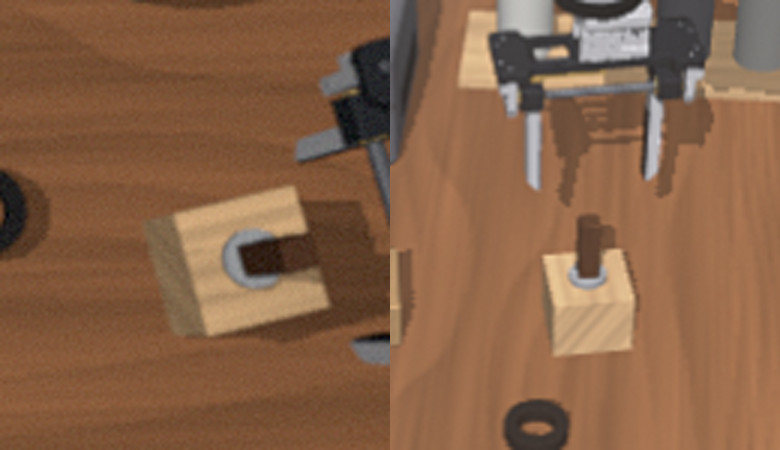

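The crops show the open jaws straddling the dark handle (side view about (590,240)), clear of it on both sides. Going down.

```bash
python3 go.py 0.508 -0.273 0.091 12.3; python3 -m handwheel '[{"fingers":1,"x":0,"y":0.014,"z":0,"spin":0},{"fingers":1,"x":0,"y":0.028,"z":0,"spin":0},{"fingers":1,"x":0,"y":0.042,"z":0,"spin":0},{"fingers":1,"x":0,"y":0.056,"z":0,"spin":0},{"fingers":1,"x":0,"y":0.070,"z":0,"spin":0},{"fingers":1,"x":0,"y":0.084,"z":0,"spin":0},{"fingers":1,"x":0,"y":0.096,"z":0,"spin":0},{"fingers":1,"x":0,"y":0.104,"z":0,"spin":0},{"fingers":1,"x":0,"y":0.109,"z":0,"spin":0},{"fingers":1,"x":0,"y":0.109,"z":0,"spin":0}]' 40; python3 go.py 0.508 -0.273 0.091 12.3
```

```text
2.2 [ 0.5085 -0.2713  0.1989] [-89.9168   0.0772  12.3388] F [-1.1065 -0.4413 -0.0593] w 0.09393961949759944 shift [-0.0007  0.1079 -0.0017] spin 0.038766994180136294
time_s: 3.2
ee_pos: [0.5087, -0.2708, 0.0904]
eef_rot: [-1.57, 0.0, 0.216]
force: [0.3, -0.1, -0.2]
grip_width: 0.0937
3.2 [ 0.5087 -0.2708  0.0904] [-89.9721   0.0277  12.4036] F [ 0.3115 -0.1402 -0.2416] w 0.09373949198330368 shift [-0.0011 -0.0006 -0.002 ] spin 0.10361653097349866
```

```bash
python3 -m handwheel '[{"fingers":1,"x":0,"y":0,"z":-0.001,"spin":0},{"fingers":0.3,"x":0,"y":0,"z":-0.002,"spin":0},{"fingers":0,"x":0,"y":0,"z":-0.002,"spin":0},{"fingers":-0.3,"x":0,"y":0,"z":-0.002,"spin":0},{"fingers":-0.6,"x":0,"y":0,"z":-0.002,"spin":0},{"fingers":-0.8,"x":0,"y":0,"z":-0.002,"spin":0},{"fingers":-1,"x":0,"y":0,"z":-0.002,"spin":0},{"fingers":-1,"x":0,"y":0,"z":-0.002,"spin":0},{"fingers":-1,"x":0,"y":0,"z":-0.002,"spin":0},{"fingers":-1,"x":0,"y":0,"z":-0.002,"spin":0}]' 50; python3 go.py 0.508 -0.273 0.091 12.3
```

```text
time_s: 4.2
ee_pos: [0.5092, -0.2729, 0.0909]
eef_rot: [-1.571, 0.0, 0.216]
force: [-1.2, -0.8, 0.2]
grip_width: 0.0258
4.2 [ 0.5092 -0.2729  0.0909] [-89.9992   0.0011  12.4031] F [-1.1915 -0.7816  0.1941] w 0.02576046783362888 shift [-0.0012 -0.0001  0.0001] spin 0.10312311908704608
```

```bash
python3 -m handwheel '[{"fingers":-1,"x":0,"y":0,"z":0,"spin":0},{"fingers":-1,"x":0,"y":0,"z":0,"spin":0},{"fingers":-1,"x":0,"y":0,"z":0,"spin":0},{"fingers":-1,"x":0,"y":0,"z":0,"spin":0},{"fingers":-1,"x":0,"y":0,"z":0,"spin":0},{"fingers":-1,"x":0,"y":0,"z":0,"spin":0},{"fingers":-1,"x":0,"y":-0.003,"z":0,"spin":0},{"fingers":-1,"x":0,"y":-0.006,"z":0,"spin":0},{"fingers":-1,"x":0,"y":-0.010,"z":0,"spin":0},{"fingers":-1,"x":0,"y":-0.015,"z":0,"spin":0}]' 50; python3 go.py 0.508 -0.273 0.091 12.3
```

```text
time_s: 5.2
ee_pos: [0.5092, -0.2728, 0.1063]
eef_rot: [-1.571, 0.0, 0.217]
force: [1.4, 0.2, -1.6]
grip_width: 0.0199
5.2 [ 0.5092 -0.2728  0.1063] [-89.9978   0.0033  12.4048] F [ 1.4336  0.2346 -1.5883] w 0.019929628660848697 shift [-0.0012  0.0153  0.0001] spin 0.10476518388536249
```

```bash
python3 -m handwheel '[{"fingers":-1,"x":0,"y":-0.008,"z":0,"spin":0},{"fingers":-1,"x":0,"y":-0.018,"z":0,"spin":0},{"fingers":-1,"x":0,"y":-0.028,"z":0,"spin":0},{"fingers":-1,"x":0,"y":-0.038,"z":0,"spin":0},{"fingers":-1,"x":0,"y":-0.048,"z":0,"spin":0},{"fingers":-1,"x":0,"y":-0.057,"z":0,"spin":0},{"fingers":-1,"x":0,"y":-0.065,"z":0,"spin":0},{"fingers":-1,"x":0,"y":-0.070,"z":0,"spin":0},{"fingers":-1,"x":0,"y":-0.070,"z":0,"spin":0},{"fingers":-1,"x":0,"y":-0.070,"z":0,"spin":0}]' 50; python3 go.py 0.536 0.211 0.176 12.3
python3 - <<'E'
from h import *
p,d=cams.camera('side'); np.save('pics/side2.npy',d)
q=p[:,:,::-1].copy(); cv2.imwrite('pics/side2.png',q)
cv2.imwrite('pics/c3.png',cv2.resize(q[60:190,300:430],(600,600),interpolation=cv2.INTER_CUBIC))
E
```

```text
time_s: 6.2
ee_pos: [0.5091, -0.2728, 0.1757]
eef_rot: [-1.571, 0.0, 0.216]
force: [0.3, 0.2, -2.0]
grip_width: 0.0199
6.2 [ 0.5091 -0.2728  0.1757] [-89.9835   0.0173  12.4026] F [ 0.3219  0.2232 -1.9803] w 0.019857527452199843 shift [ 0.1302 -0.0002  0.4668] spin 0.10259644320118788
```

View pics/c3.png

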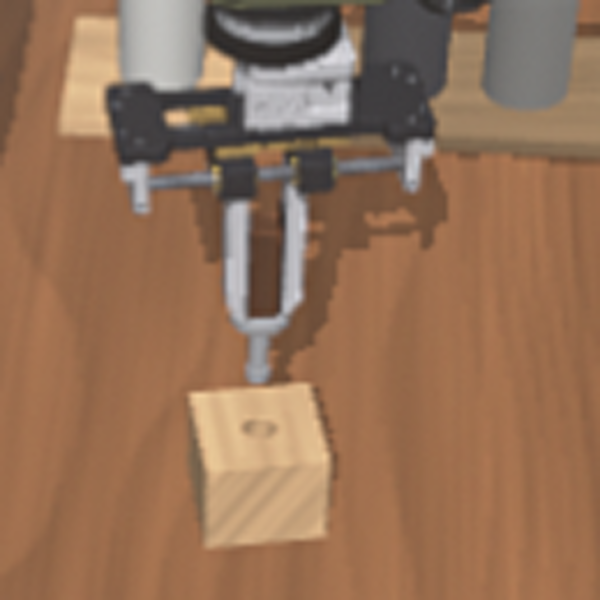

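Side crop: the punch is upright in the jaws, its tip at about (257,378), clear above the empty hole at (258,430). Carrying it across.

```bash
python3 -m handwheel '[{"fingers":-1,"x":0.003,"y":0,"z":0.011,"spin":0},{"fingers":-1,"x":0.009,"y":0,"z":0.032,"spin":0},{"fingers":-1,"x":0.018,"y":0,"z":0.065,"spin":0},{"fingers":-1,"x":0.028,"y":0,"z":0.1,"spin":0},{"fingers":-1,"x":0.038,"y":0,"z":0.136,"spin":0},{"fingers":-1,"x":0.048,"y":0,"z":0.172,"spin":0},{"fingers":-1,"x":0.058,"y":0,"z":0.208,"spin":0},{"fingers":-1,"x":0.068,"y":0,"z":0.244,"spin":0},{"fingers":-1,"x":0.078,"y":0,"z":0.280,"spin":0},{"fingers":-1,"x":0.088,"y":0,"z":0.316,"spin":0}]' 50
python3 -m handwheel '[{"fingers":-1,"x":0.010,"y":0,"z":0.036,"spin":0},{"fingers":-1,"x":0.019,"y":0,"z":0.070,"spin":0},{"fingers":-1,"x":0.027,"y":0,"z":0.098,"spin":0},{"fingers":-1,"x":0.034,"y":0,"z":0.122,"spin":0},{"fingers":-1,"x":0.039,"y":0,"z":0.140,"spin":0},{"fingers":-1,"x":0.042,"y":0,"z":0.149,"spin":0},{"fingers":-1,"x":0.042,"y":0,"z":0.151,"spin":0},{"fingers":-1,"x":0.042,"y":0,"z":0.151,"spin":0},{"fingers":-1,"x":0.042,"y":0,"z":0.151,"spin":0},{"fingers":-1,"x":0.042,"y":0,"z":0.151,"spin":0}]' 50; python3 go.py 0.536 0.211 0.14 12.3
python3 - <<'E'
from h import *
for n,(u0,v0) in dict(top=(180,200),side=(270,210)).items():
    p,d=cams.camera(n); np.save(f'pics/{n}3.npy',d)
    q=p[:,:,::-1].copy(); cv2.imwrite(f'pics/{n}3.png',q)
    globals()[n]=cv2.resize(q[v0:v0+120,u0:u0+110],(400,436),interpolation=cv2.INTER_CUBIC)
cv2.imwrite('pics/c4.png',np.hstack([top,side]))
E
```

```text
time_s: 7.25
ee_pos: [0.5267, 0.0569, 0.1758]
eef_rot: [-1.571, 0.0, 0.217]
force: [1.4, 0.1, -1.4]
grip_width: 0.0197
time_s: 8.25
ee_pos: [0.5359, 0.2104, 0.176]
eef_rot: [-1.571, -0.0, 0.216]
force: [1.0, 0.5, -2.4]
grip_width: 0.0196
8.25 [0.5359 0.2104 0.176 ] [-90.0036  -0.0007  12.3492] F [ 0.9645  0.4742 -2.3712] w 0.019555681660718516 shift [0.0002 0.036  0.0005] spin 0.049181151627360364
```

View pics/c4.png

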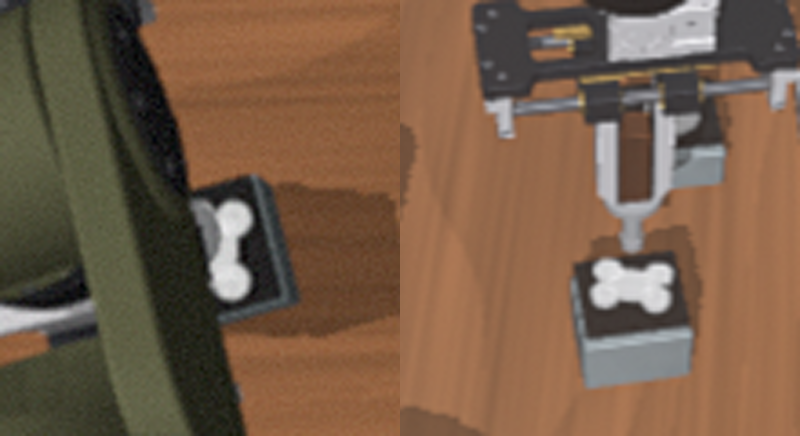

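Side crop: the tip is at about (632,245), above and just behind the bone (centre about (632,285)). The arm blocks the top view. I compare the tip's pixels with the projected tool axis.

```bash
python3 - <<'E'
from h import *
np.set_printoptions(precision=4,suppress=True)
o=get_obs(); x,y,z=o['ee_pos']
for e in(0.0,-.006,-.012,.008,.04): print(e,proj('side',[[x,y,z-.069+e]]))
D=np.load('pics/side3.npy'); I=cv2.imread('pics/side3.png'); hsv=cv2.cvtColor(I,cv2.COLOR_BGR2HSV)
C=cloud('side',D)
# tip/shank points by depth: in the region above tag heights
s=C[255:290,315:355]; m=(s[:,:,2]>.08)&(s[:,:,2]<.135)&(np.abs(s[:,:,0]-x)<.03)&(np.abs(s[:,:,1]-y)<.03)
for r in range(35):
    c=np.flatnonzero(m[r]); 
    if len(c): print(r+255,c.min()+315,c.max()+315,s[r][m[r]].mean(0))
mk=((hsv[:,:,2]>150)&(hsv[:,:,1]<60)); b=np.zeros_like(mk); b[279:300,318:352]=1; mk&=b
l,lab,st,ce=cv2.connectedComponentsWithStats(mk.astype(np.uint8)); i=1+np.argmax(st[1:,4]); uv=np.argwhere(lab==i)[:,::-1]
P=onz('side',uv,np.nanmedian(C[:,:,2][lab==i])); print('bone',st[i],P.mean(0),cv2.minAreaRect((P[:,:2]*1000).astype(np.float32)))
E
```

```text
0.0 [[332.8397 275.1533]]
-0.006 [[332.823  276.7991]]
-0.012 [[332.8064 278.434 ]]
0.008 [[332.8621 272.9418]]
0.04 [[332.9536 263.8959]]
271 331 335 [0.5356 0.2136 0.1257]
272 331 335 [0.5354 0.2159 0.1251]
273 331 335 [0.5355 0.2143 0.1195]
274 330 335 [0.5366 0.214  0.1154]
275 330 336 [0.5351 0.2133 0.111 ]
276 330 336 [0.5354 0.2142 0.1086]
277 330 336 [0.5353 0.2151 0.1061]
278 331 335 [0.5352 0.216  0.1035]
279 332 334 [0.5352 0.2166 0.1007]
bone [323 281  22  15 231] [0.5347 0.2121 0.0611] ((535.0175170898438, 212.0125732421875), (37.62839889526367, 49.12916564941406), 89.14391326904297)
```

```bash
python3 -m handwheel '[{"fingers":-1,"x":0,"y":0.002,"z":0.0005,"spin":0},{"fingers":-1,"x":0,"y":0.006,"z":0.001,"spin":0},{"fingers":-1,"x":0,"y":0.011,"z":0.0015,"spin":0},{"fingers":-1,"x":0,"y":0.016,"z":0.0015,"spin":0},{"fingers":-1,"x":0,"y":0.020,"z":0.0015,"spin":0},{"fingers":-1,"x":0,"y":0.023,"z":0.0015,"spin":0},{"fingers":-1,"x":0,"y":0.024,"z":0.0015,"spin":0},{"fingers":-1,"x":0,"y":0.024,"z":0.0015,"spin":0},{"fingers":-1,"x":0,"y":0.024,"z":0.0015,"spin":0},{"fingers":-1,"x":0,"y":0.024,"z":0.0015,"spin":0}]' 50; python3 go.py 0.536 0.211 0.14 12.3
python3 - <<'E'
from h import *
np.set_printoptions(precision=4,suppress=True)
o=get_obs(); x,y,z=o['ee_pos']
acc=[]
for i in range(4): p,d=cams.camera('side'); acc.append(p.astype(float))
q=np.mean(acc,0)[:,:,::-1].astype(np.uint8); cv2.imwrite('pics/side4.png',q)
print('axis',proj('side',[[x,y,z-.069+e] for e in(.006,0,-.012)]).tolist())
print('front rim',proj('side',[[x,y+.007,z-.069+e] for e in(0,-.006,-.012)]).tolist())
print('bone ctr guess',proj('side',[[.5355,.2125,.0630],[.5375,.2125,.063]]).tolist())
cv2.imwrite('pics/c5.png',cv2.resize(q[260:320,305:365],(600,600),interpolation=cv2.INTER_NEAREST))
E
```

```text
time_s: 9.35
ee_pos: [0.5357, 0.2127, 0.1522]
eef_rot: [-1.571, -0.0, 0.216]
force: [0.6, -0.8, -1.8]
grip_width: 0.0199
9.35 [0.5357 0.2127 0.1522] [-89.9964  -0.0227  12.4026] F [ 0.5646 -0.7711 -1.805 ] w 0.01986735760404546 shift [-0.      0.0122 -0.0017] spin 0.10262444706810925
axis [[332.86577882947284, 280.7337569939987], [332.84909258658485, 282.34670168025445], [332.81600850107054, 285.54097504898266]]
front rim [[332.6245765475684, 284.79771825983926], [332.6086465868363, 286.3974434689828], [332.5928085749248, 287.9866717970469]]
bone ctr guess [[332.8764013574038, 287.6399494636079], [332.0091338970243, 287.5844524184445]]
```

View pics/c5.png

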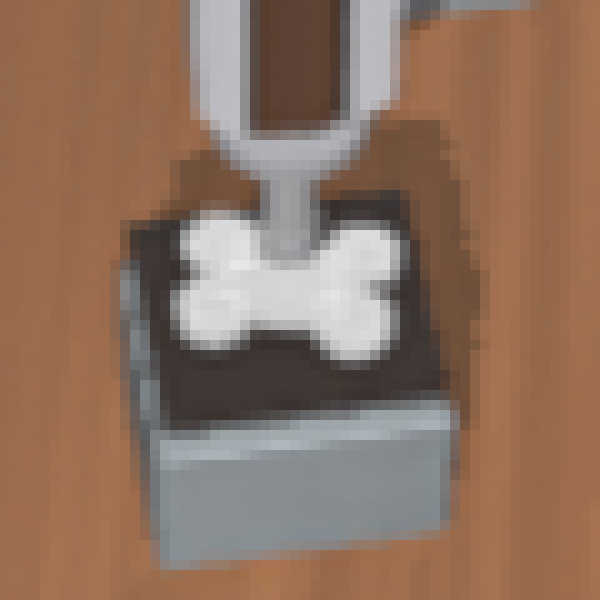

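Crop: the tip is centred at column ~289, the bone at ~288 (row 285). The tip's front rim at v≈286.3 means it is screwed out about 6 mm, leaving a gap of about 14 mm. Going down 10 mm with a small trim.

```bash
python3 -m handwheel '[{"fingers":-1,"x":0.0002,"y":0.001,"z":-0.0002,"spin":0},{"fingers":-1,"x":0.0004,"y":0.003,"z":-0.0004,"spin":0},{"fingers":-1,"x":0.0004,"y":0.005,"z":-0.0005,"spin":0},{"fingers":-1,"x":0.0004,"y":0.007,"z":-0.0005,"spin":0},{"fingers":-1,"x":0.0004,"y":0.0085,"z":-0.0005,"spin":0},{"fingers":-1,"x":0.0004,"y":0.0095,"z":-0.0005,"spin":0},{"fingers":-1,"x":0.0004,"y":0.010,"z":-0.0005,"spin":0},{"fingers":-1,"x":0.0004,"y":0.010,"z":-0.0005,"spin":0},{"fingers":-1,"x":0.0004,"y":0.010,"z":-0.0005,"spin":0},{"fingers":-1,"x":0.0004,"y":0.010,"z":-0.0005,"spin":0}]' 50; python3 go.py 0.536 0.211 0.14 12.3
python3 - <<'E'
from h import *
o=get_obs(); x,y,z=o['ee_pos']
acc=[]
for i in range(8): p,d=cams.camera('side'); acc.append(p.astype(float))
q=np.mean(acc,0)[:,:,::-1].astype(np.uint8); cv2.imwrite('pics/side5.png',q)
print('front rim',proj('side',[[x,y+.007,z-.069+e] for e in(0,-.006,-.012)]).tolist(),np.mean([get_obs()['force'] for _ in range(5)],0))
cv2.imwrite('pics/c6.png',cv2.resize(q[270:310,313:353],(600,600),interpolation=cv2.INTER_NEAREST))
E
```

```text
time_s: 10.55
ee_pos: [0.5361, 0.2122, 0.142]
eef_rot: [-1.571, -0.0, 0.216]
force: [-0.4, -0.5, -1.5]
grip_width: 0.0199
10.55 [0.5361 0.2122 0.142 ] [-89.9996  -0.0055  12.4026] F [-0.3817 -0.54   -1.5233] w 0.019895215563823395 shift [-0.0003  0.002  -0.0012] spin 0.10260772656535266
front rim [[332.4344262371607, 287.32571479651966], [332.4191880903622, 288.9079520012751], [332.4040372669143, 290.4798601371775]] [ 0.31220864 -0.17300995 -1.79040646]
```

View pics/c6.png

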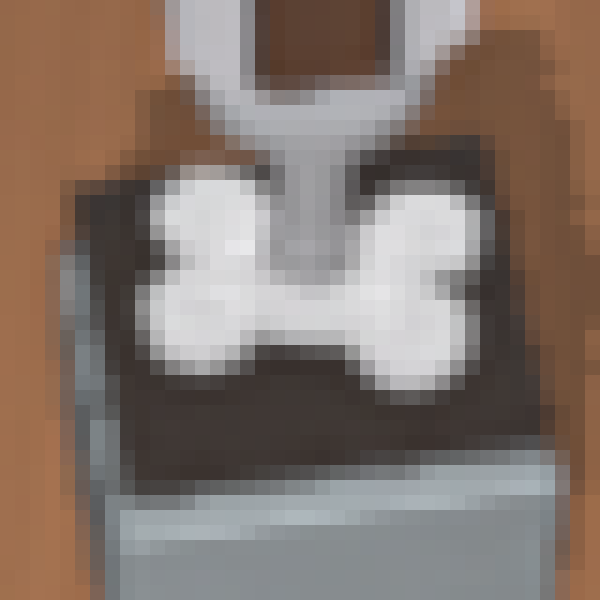

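Crop: the tip is centred at column 312 and the bone at 313, so x agrees. The waist's front edge at row 345 suggests y +0.5 mm. Now I feel for contact in small steps.

```bash
python3 -m handwheel '[{"fingers":-1,"x":0.0001,"y":0.0003,"z":0.0005,"spin":0},{"fingers":-1,"x":0.0001,"y":0.0006,"z":0.0005,"spin":0},{"fingers":-1,"x":0.0001,"y":0.0009,"z":0.0005,"spin":0},{"fingers":-1,"x":0.0001,"y":0.0012,"z":0.0005,"spin":0},{"fingers":-1,"x":0.0001,"y":0.0015,"z":0.0005,"spin":0},{"fingers":-1,"x":0.0001,"y":0.0015,"z":0.0005,"spin":0},{"fingers":-1,"x":0.0001,"y":0.0015,"z":0.0005,"spin":0},{"fingers":-1,"x":0.0001,"y":0.0015,"z":0.0005,"spin":0},{"fingers":-1,"x":0.0001,"y":0.0015,"z":0.0005,"spin":0},{"fingers":-1,"x":0.0001,"y":0.0015,"z":0.0005,"spin":0}]' 50; python3 go.py 0.536 0.2127 0.138 12.3
```

```text
time_s: 11.95
ee_pos: [0.536, 0.2127, 0.1405]
eef_rot: [-1.571, 0.0, 0.216]
force: [-0.2, 1.0, -1.7]
grip_width: 0.0194
11.95 [0.536  0.2127 0.1405] [-89.9996   0.0015  12.4018] F [-0.2345  1.0003 -1.6679] w 0.019435377726905068 shift [-0.0001  0.0025 -0.    ] spin 0.10183597603336914
```

```bash
python3 -m handwheel '[{"fingers":-1,"x":0,"y":0.0002,"z":0,"spin":0},{"fingers":-1,"x":0,"y":0.0004,"z":0,"spin":0},{"fingers":-1,"x":0,"y":0.0006,"z":0,"spin":0},{"fingers":-1,"x":0,"y":0.0008,"z":0,"spin":0},{"fingers":-1,"x":0,"y":0.0008,"z":0,"spin":0},{"fingers":-1,"x":0,"y":0.0008,"z":0,"spin":0},{"fingers":-1,"x":0,"y":0.0008,"z":0,"spin":0},{"fingers":-1,"x":0,"y":0.0008,"z":0,"spin":0},{"fingers":-1,"x":0,"y":0.0008,"z":0,"spin":0},{"fingers":-1,"x":0,"y":0.0008,"z":0,"spin":0}]' 50; python3 go.py 0.536 0.2127 0.138 12.3
```

```text
time_s: 12.95
ee_pos: [0.5361, 0.2127, 0.1397]
eef_rot: [-1.571, -0.0, 0.216]
force: [-0.1, -0.4, -1.7]
grip_width: 0.0197
12.95 [0.5361 0.2127 0.1397] [-89.999   -0.0018  12.4023] F [-0.1476 -0.4225 -1.7174] w 0.019658204765678595 shift [-0.0001  0.0017 -0.    ] spin 0.10234492919783911
```

```bash
python3 -m handwheel '[{"fingers":-1,"x":0,"y":0.0002,"z":0,"spin":0},{"fingers":-1,"x":0,"y":0.0004,"z":0,"spin":0},{"fingers":-1,"x":0,"y":0.0006,"z":0,"spin":0},{"fingers":-1,"x":0,"y":0.0008,"z":0,"spin":0},{"fingers":-1,"x":0,"y":0.0008,"z":0,"spin":0},{"fingers":-1,"x":0,"y":0.0008,"z":0,"spin":0},{"fingers":-1,"x":0,"y":0.0008,"z":0,"spin":0},{"fingers":-1,"x":0,"y":0.0008,"z":0,"spin":0},{"fingers":-1,"x":0,"y":0.0008,"z":0,"spin":0},{"fingers":-1,"x":0,"y":0.0008,"z":0,"spin":0}]' 50; python3 go.py 0.536 0.2127 0.138 12.3
```

```text
time_s: 13.95
ee_pos: [0.5361, 0.2127, 0.1388]
eef_rot: [-1.571, 0.0, 0.216]
force: [-0.5, 0.2, -2.4]
grip_width: 0.0197
13.95 [0.5361 0.2127 0.1388] [-90.0011   0.0007  12.4015] F [-0.5118  0.2148 -2.4011] w 0.019679812169570262 shift [-0.0001  0.0008  0.    ] spin 0.10149846656407568
```

```bash
python3 -m handwheel '[{"fingers":-1,"x":0,"y":0.0002,"z":0,"spin":0},{"fingers":-1,"x":0,"y":0.0004,"z":0,"spin":0},{"fingers":-1,"x":0,"y":0.0006,"z":0,"spin":0},{"fingers":-1,"x":0,"y":0.0008,"z":0,"spin":0},{"fingers":-1,"x":0,"y":0.0008,"z":0,"spin":0},{"fingers":-1,"x":0,"y":0.0008,"z":0,"spin":0},{"fingers":-1,"x":0,"y":0.0008,"z":0,"spin":0},{"fingers":-1,"x":0,"y":0.0008,"z":0,"spin":0},{"fingers":-1,"x":0,"y":0.0008,"z":0,"spin":0},{"fingers":-1,"x":0,"y":0.0008,"z":0,"spin":0}]' 50; python3 go.py 0.536 0.2127 0.138 12.3
```

```text
time_s: 14.95
ee_pos: [0.536, 0.2127, 0.138]
eef_rot: [-1.571, 0.0, 0.216]
force: [0.1, 0.6, -0.7]
grip_width: 0.0194
14.95 [0.536  0.2127 0.138 ] [-90.0025   0.0011  12.4045] F [ 0.1165  0.5775 -0.6812] w 0.01937870593685264 shift [-0.0001  0.     -0.    ] spin 0.10449454641214473
```

```bash
python3 -m handwheel '[{"fingers":-1,"x":0,"y":0.0001,"z":0,"spin":0},{"fingers":-1,"x":0,"y":0.0002,"z":0,"spin":0},{"fingers":-1,"x":0,"y":0.0003,"z":0,"spin":0},{"fingers":-1,"x":0,"y":0.0004,"z":0,"spin":0},{"fingers":-1,"x":0,"y":0.0004,"z":0,"spin":0},{"fingers":-1,"x":0,"y":0.0004,"z":0,"spin":0},{"fingers":-1,"x":0,"y":0.0004,"z":0,"spin":0},{"fingers":-1,"x":0,"y":0.0004,"z":0,"spin":0},{"fingers":-1,"x":0,"y":0.0004,"z":0,"spin":0},{"fingers":-1,"x":0,"y":0.0004,"z":0,"spin":0}]' 50; python3 go.py 0.536 0.2127 0.138 12.3
```

```text
time_s: 15.95
ee_pos: [0.5361, 0.2127, 0.1376]
eef_rot: [-1.571, 0.0, 0.216]
force: [-0.4, -0.2, -1.4]
grip_width: 0.0196
15.95 [0.5361 0.2127 0.1376] [-90.0021   0.0018  12.402 ] F [-0.3577 -0.2223 -1.4365] w 0.019627709787168907 shift [-0.0001 -0.0004  0.    ] spin 0.10204040723780672
```

Still free. Going on down.

```bash
python3 -m handwheel '[{"fingers":-1,"x":0,"y":0.0002,"z":0,"spin":0},{"fingers":-1,"x":0,"y":0.0004,"z":0,"spin":0},{"fingers":-1,"x":0,"y":0.0006,"z":0,"spin":0},{"fingers":-1,"x":0,"y":0.0008,"z":0,"spin":0},{"fingers":-1,"x":0,"y":0.0008,"z":0,"spin":0},{"fingers":-1,"x":0,"y":0.0008,"z":0,"spin":0},{"fingers":-1,"x":0,"y":0.0008,"z":0,"spin":0},{"fingers":-1,"x":0,"y":0.0008,"z":0,"spin":0},{"fingers":-1,"x":0,"y":0.0008,"z":0,"spin":0},{"fingers":-1,"x":0,"y":0.0008,"z":0,"spin":0}]' 50; python3 go.py 0.536 0.2127 0.138 12.3
```

```text
time_s: 16.95
ee_pos: [0.5361, 0.2127, 0.1369]
eef_rot: [-1.571, 0.0, 0.216]
force: [-1.7, -0.3, 0.7]
grip_width: 0.0201
16.95 [0.5361 0.2127 0.1369] [-90.0001   0.0001  12.4045] F [-1.6541 -0.2976  0.7467] w 0.020142189214997632 shift [-0.0001 -0.0011 -0.    ] spin 0.10449674327029435
```

```bash
python3 -m handwheel '[{"fingers":-1,"x":0,"y":0.0002,"z":0,"spin":0},{"fingers":-1,"x":0,"y":0.0004,"z":0,"spin":0},{"fingers":-1,"x":0,"y":0.0004,"z":0,"spin":0},{"fingers":-1,"x":0,"y":0.0004,"z":0,"spin":0},{"fingers":-1,"x":0,"y":0.0004,"z":0,"spin":0},{"fingers":-1,"x":0,"y":0.0004,"z":0,"spin":0},{"fingers":-1,"x":0,"y":0.0004,"z":0,"spin":0},{"fingers":-1,"x":0,"y":0.0004,"z":0,"spin":0},{"fingers":-1,"x":0,"y":0.0004,"z":0,"spin":0},{"fingers":-1,"x":0,"y":0.0004,"z":0,"spin":0}]' 50; python3 go.py 0.536 0.2127 0.138 12.3;
```

```text
time_s: 17.95
ee_pos: [0.5361, 0.2128, 0.1365]
eef_rot: [-1.571, -0.0, 0.216]
force: [-1.7, -1.0, 3.8]
grip_width: 0.0195
17.95 [0.5361 0.2128 0.1365] [-89.9989  -0.0083  12.4033] F [-1.7121 -1.0099  3.8365] w 0.01951213240677419 shift [-0.0001 -0.0015 -0.    ] spin 0.10331038315192664
```

```bash
python3 -m handwheel '[{"fingers":-1,"x":0,"y":0.0003,"z":0,"spin":0},{"fingers":-1,"x":0,"y":0.0006,"z":0,"spin":0},{"fingers":-1,"x":0,"y":0.0008,"z":0,"spin":0},{"fingers":-1,"x":0,"y":0.0008,"z":0,"spin":0},{"fingers":-1,"x":0,"y":0.0008,"z":0,"spin":0},{"fingers":-1,"x":0,"y":0.0008,"z":0,"spin":0},{"fingers":-1,"x":0,"y":0.0008,"z":0,"spin":0},{"fingers":-1,"x":0,"y":0.0008,"z":0,"spin":0},{"fingers":-1,"x":0,"y":0.0008,"z":0,"spin":0},{"fingers":-1,"x":0,"y":0.0008,"z":0,"spin":0}]' 50; python3 go.py 0.536 0.2127 0.138 12.3;
```

```text
time_s: 18.95
ee_pos: [0.5361, 0.2128, 0.1361]
eef_rot: [-1.571, -0.0, 0.216]
force: [-2.9, -0.8, 8.1]
grip_width: 0.0199
18.95 [0.5361 0.2128 0.1361] [-89.9998  -0.0205  12.4036] F [-2.8581 -0.8359  8.069 ] w 0.01987841172759134 shift [-0.0001 -0.0019 -0.    ] spin 0.10358931311155395
```

```bash
python3 -m handwheel '[{"fingers":-1,"x":-0.0001,"y":0.0003,"z":0,"spin":0},{"fingers":-1,"x":-0.0002,"y":0.0006,"z":0,"spin":0},{"fingers":-1,"x":-0.0002,"y":0.0008,"z":0,"spin":0},{"fingers":-1,"x":-0.0002,"y":0.0008,"z":0,"spin":0},{"fingers":-1,"x":-0.0002,"y":0.0008,"z":0,"spin":0},{"fingers":-1,"x":-0.0002,"y":0.0008,"z":0,"spin":0},{"fingers":-1,"x":-0.0002,"y":0.0008,"z":0,"spin":0},{"fingers":-1,"x":-0.0002,"y":0.0008,"z":0,"spin":0},{"fingers":-1,"x":-0.0002,"y":0.0008,"z":0,"spin":0},{"fingers":-1,"x":-0.0002,"y":0.0008,"z":0,"spin":0}]' 50; python3 go.py 0.536 0.2127 0.138 12.3;
```

```text
time_s: 19.95
ee_pos: [0.5361, 0.2128, 0.1357]
eef_rot: [-1.571, -0.001, 0.217]
force: [-3.9, -1.6, 11.7]
grip_width: 0.0198
19.95 [0.5361 0.2128 0.1357] [-89.997   -0.0555  12.406 ] F [-3.9397 -1.5892 11.7007] w 0.019847599873773727 shift [-0.0001 -0.0023 -0.    ] spin 0.10596178844224724
```

```bash
python3 -m handwheel '[{"fingers":-1,"x":0,"y":0.0001,"z":0,"spin":0},{"fingers":-1,"x":0,"y":0.0001,"z":0,"spin":0},{"fingers":-1,"x":0,"y":0.0001,"z":0,"spin":0},{"fingers":-1,"x":0,"y":0.0001,"z":0,"spin":0},{"fingers":-1,"x":0,"y":0.0001,"z":0,"spin":0},{"fingers":-1,"x":0,"y":0.0001,"z":0,"spin":0},{"fingers":-1,"x":0,"y":0.0001,"z":0,"spin":0},{"fingers":-1,"x":0,"y":0.0001,"z":0,"spin":0},{"fingers":-1,"x":0,"y":0.0001,"z":0,"spin":0},{"fingers":-1,"x":0,"y":0.0001,"z":0,"spin":0}]' 50; python3 go.py 0.536 0.2127 0.138 12.3;
```

```text
time_s: 20.95
ee_pos: [0.5361, 0.2128, 0.1357]
eef_rot: [-1.571, -0.001, 0.217]
force: [-4.7, -2.1, 13.7]
grip_width: 0.02
20.95 [0.5361 0.2128 0.1357] [-89.998   -0.0593  12.4061] F [-4.6598 -2.1004 13.6995] w 0.01995725399336176 shift [-0.0001 -0.0023 -0.    ] spin 0.1060822512610482
```

```bash
python3 -m handwheel '[{"fingers":-1,"x":0,"y":0,"z":0,"spin":0},{"fingers":-1,"x":0,"y":0,"z":0,"spin":0},{"fingers":-1,"x":0,"y":-0.0005,"z":0,"spin":0},{"fingers":-1,"x":0,"y":-0.001,"z":0,"spin":0},{"fingers":-1,"x":0,"y":-0.0015,"z":0,"spin":0},{"fingers":-1,"x":0,"y":-0.0022,"z":0,"spin":0},{"fingers":-1,"x":0,"y":-0.003,"z":0,"spin":0},{"fingers":-1,"x":0,"y":-0.004,"z":0,"spin":0},{"fingers":-1,"x":0,"y":-0.007,"z":0,"spin":0},{"fingers":-1,"x":0,"y":-0.012,"z":0,"spin":0}]' 50
python3 -m handwheel '[{"fingers":-1,"x":0,"y":-0.005,"z":0,"spin":0},{"fingers":-1,"x":0,"y":-0.010,"z":0,"spin":0},{"fingers":-1,"x":0,"y":-0.015,"z":0,"spin":0},{"fingers":-1,"x":0,"y":-0.020,"z":0,"spin":0},{"fingers":-1,"x":0,"y":-0.025,"z":0,"spin":0},{"fingers":-1,"x":0,"y":-0.028,"z":0,"spin":0},{"fingers":-1,"x":0,"y":-0.030,"z":0,"spin":0},{"fingers":-1,"x":0,"y":-0.030,"z":0,"spin":0},{"fingers":-1,"x":0,"y":-0.030,"z":0,"spin":0},{"fingers":-1,"x":0,"y":-0.030,"z":0,"spin":0}]' 50
python3 go.py 0.5092 -0.2728 0.1757 12.4
python3 - <<'E'
from h import *
acc=[]
for i in range(4): p,d=cams.camera('side'); acc.append(p.astype(float))
q=np.mean(acc,0)[:,:,::-1].astype(np.uint8); cv2.imwrite('pics/side6.png',q)
cv2.imwrite('pics/c7.png',cv2.resize(q[225:325,285:385],(600,600),interpolation=cv2.INTER_NEAREST))
a=cv2.imread('pics/side3.png')
for im in(a,q):
    h=cv2.cvtColor(im,cv2.COLOR_BGR2HSV); m=(h[:,:,2]>150)&(h[:,:,1]<60); b=np.zeros_like(m); b[281:300,318:352]=1; uv=np.argwhere(m&b)
    print(len(uv),uv.mean(0)[::-1])
E
```

```text
time_s: 21.95
ee_pos: [0.5356, 0.2126, 0.1466]
eef_rot: [-1.571, 0.001, 0.217]
force: [0.2, 0.6, -1.9]
grip_width: 0.0197
time_s: 22.95
ee_pos: [0.5358, 0.2127, 0.1765]
eef_rot: [-1.571, 0.0, 0.216]
force: [-0.0, 0.4, -1.1]
grip_width: 0.0197
22.95 [0.5358 0.2127 0.1765] [-90.0015   0.0228  12.4038] F [-0.0306  0.3853 -1.0899] w 0.01966788275377063 shift [-0.1302  0.0009 -0.4684] spin 0.0037768496070285096
231 [333.24242424 288.04329004]
231 [333.24242424 288.04329004]
```

View pics/c7.png

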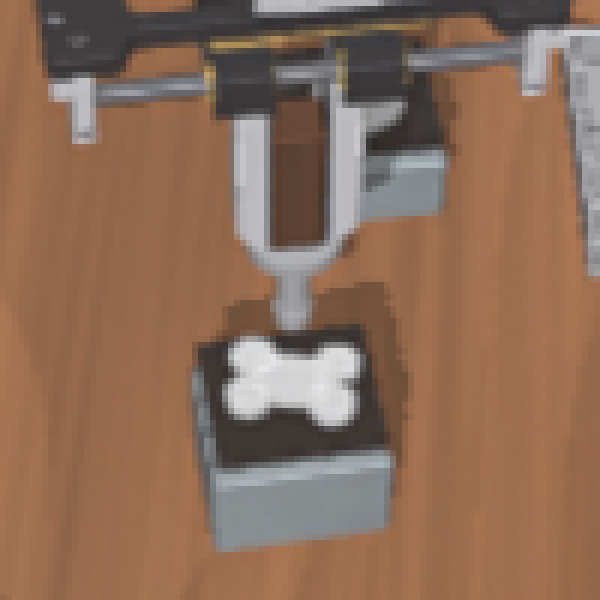

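The punch is clear of the tag at (292,325). The tag mask is pixel-identical to the one before stamping, so it did not slide. Carrying the punch back.

```bash
python3 -m handwheel '[{"fingers":-1,"x":-0.003,"y":0,"z":-0.011,"spin":0},{"fingers":-1,"x":-0.009,"y":0,"z":-0.032,"spin":0},{"fingers":-1,"x":-0.018,"y":0,"z":-0.065,"spin":0},{"fingers":-1,"x":-0.028,"y":0,"z":-0.1,"spin":0},{"fingers":-1,"x":-0.038,"y":0,"z":-0.136,"spin":0},{"fingers":-1,"x":-0.048,"y":0,"z":-0.172,"spin":0},{"fingers":-1,"x":-0.058,"y":0,"z":-0.208,"spin":0},{"fingers":-1,"x":-0.068,"y":0,"z":-0.244,"spin":0},{"fingers":-1,"x":-0.078,"y":0,"z":-0.280,"spin":0},{"fingers":-1,"x":-0.088,"y":0,"z":-0.316,"spin":0}]' 50
python3 -m handwheel '[{"fingers":-1,"x":-0.010,"y":0,"z":-0.036,"spin":0},{"fingers":-1,"x":-0.019,"y":0,"z":-0.070,"spin":0},{"fingers":-1,"x":-0.027,"y":0,"z":-0.098,"spin":0},{"fingers":-1,"x":-0.034,"y":0,"z":-0.122,"spin":0},{"fingers":-1,"x":-0.039,"y":0,"z":-0.141,"spin":0},{"fingers":-1,"x":-0.042,"y":0,"z":-0.150,"spin":0},{"fingers":-1,"x":-0.0422,"y":0,"z":-0.1524,"spin":0},{"fingers":-1,"x":-0.0422,"y":0,"z":-0.1524,"spin":0},{"fingers":-1,"x":-0.0422,"y":0,"z":-0.1524,"spin":0},{"fingers":-1,"x":-0.0422,"y":0,"z":-0.1524,"spin":0}]' 50; python3 go.py 0.5092 -0.2728 0.0955 12.4
python3 - <<'E'
from h import *
p,d=cams.camera('side'); q=p[:,:,::-1]
cv2.imwrite('pics/c8.png',cv2.resize(np.vstack([q[110:180,320:390],cv2.imread('pics/side2.png')[110:180,320:390]]),(300,600),interpolation=cv2.INTER_CUBIC))
E
```

```text
time_s: 24.15
ee_pos: [0.5171, -0.117, 0.1769]
eef_rot: [-1.571, -0.0, 0.216]
force: [-0.3, 0.2, -1.0]
grip_width: 0.0199
time_s: 25.15
ee_pos: [0.5095, -0.272, 0.1769]
eef_rot: [-1.571, -0.0, 0.217]
force: [0.2, 0.9, -1.7]
grip_width: 0.0201
25.15 [ 0.5095 -0.272   0.1769] [-90.0009  -0.0069  12.4561] F [ 0.1779  0.9253 -1.6644] w 0.02012630867820366 shift [-0.0004  0.0814 -0.0007] spin 0.05607314464285551
```

View pics/c8.png

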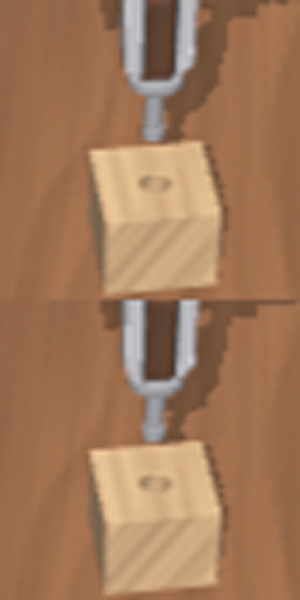

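The pose now (upper half) matches the pose after lifting (lower half): tip at column 153, hole at column 155. Inserting.

```bash
python3 -m handwheel '[{"fingers":-1,"x":-0.0004,"y":0.003,"z":-0.0007,"spin":0},{"fingers":-1,"x":-0.0004,"y":0.008,"z":-0.0007,"spin":0},{"fingers":-1,"x":-0.0004,"y":0.014,"z":-0.0007,"spin":0},{"fingers":-1,"x":-0.0004,"y":0.020,"z":-0.0007,"spin":0},{"fingers":-1,"x":-0.0004,"y":0.026,"z":-0.0007,"spin":0},{"fingers":-1,"x":-0.0004,"y":0.032,"z":-0.0007,"spin":0},{"fingers":-1,"x":-0.0004,"y":0.038,"z":-0.0007,"spin":0},{"fingers":-1,"x":-0.0004,"y":0.043,"z":-0.0007,"spin":0},{"fingers":-1,"x":-0.0004,"y":0.047,"z":-0.0007,"spin":0},{"fingers":-1,"x":-0.0004,"y":0.050,"z":-0.0007,"spin":0}]' 50
python3 -m handwheel '[{"fingers":-1,"x":0,"y":0.004,"z":0,"spin":0},{"fingers":-1,"x":0,"y":0.009,"z":0,"spin":0},{"fingers":-1,"x":0,"y":0.014,"z":0,"spin":0},{"fingers":-1,"x":0,"y":0.018,"z":0,"spin":0},{"fingers":-1,"x":0,"y":0.022,"z":0,"spin":0},{"fingers":-1,"x":0,"y":0.025,"z":0,"spin":0},{"fingers":-1,"x":0,"y":0.028,"z":0,"spin":0},{"fingers":-1,"x":0,"y":0.030,"z":0,"spin":0},{"fingers":-1,"x":0,"y":0.031,"z":0,"spin":0},{"fingers":-1,"x":0,"y":0.031,"z":0,"spin":0}]' 50; python3 go.py 0.5092 -0.2728 0.0908 12.4
```

```text
time_s: 26.2
ee_pos: [0.509, -0.2735, 0.1264]
eef_rot: [-1.571, 0.0, 0.217]
force: [0.2, 0.1, -1.7]
grip_width: 0.0198
time_s: 27.2
ee_pos: [0.509, -0.2735, 0.0957]
eef_rot: [-1.571, 0.0, 0.216]
force: [0.8, -0.7, -1.0]
grip_width: 0.0199
27.2 [ 0.509  -0.2735  0.0957] [-89.9962   0.0043  12.4036] F [ 0.8098 -0.7434 -1.0392] w 0.01988481643107551 shift [0.0003 0.0049 0.0006] spin 0.0036133223402696757
```

```bash
python3 -m handwheel '[{"fingers":-1,"x":0,"y":0.0008,"z":0.0003,"spin":0},{"fingers":-1,"x":0,"y":0.0016,"z":0.0006,"spin":0},{"fingers":-1,"x":0,"y":0.0024,"z":0.0006,"spin":0},{"fingers":-1,"x":0,"y":0.003,"z":0.0006,"spin":0},{"fingers":-1,"x":0,"y":0.0035,"z":0.0006,"spin":0},{"fingers":-1,"x":0,"y":0.004,"z":0.0006,"spin":0},{"fingers":-1,"x":0,"y":0.0043,"z":0.0006,"spin":0},{"fingers":-1,"x":0,"y":0.0045,"z":0.0006,"spin":0},{"fingers":-1,"x":0,"y":0.0045,"z":0.0006,"spin":0},{"fingers":-1,"x":0,"y":0.0045,"z":0.0006,"spin":0}]' 50; python3 go.py 0.5092 -0.2728 0.0908 12.4
```

```text
time_s: 28.2
ee_pos: [0.5089, -0.2729, 0.0913]
eef_rot: [-1.571, 0.0, 0.217]
force: [-0.0, 0.5, -1.0]
grip_width: 0.0199
28.2 [ 0.5089 -0.2729  0.0913] [-90.       0.0001  12.4046] F [-0.018   0.5117 -1.0291] w 0.01989797026121449 shift [0.0003 0.0005 0.0001] spin 0.004640457679572663
```

```bash
python3 -m handwheel '[{"fingers":-1,"x":0,"y":0.0002,"z":0,"spin":0},{"fingers":-1,"x":0,"y":0.0004,"z":0,"spin":0},{"fingers":-1,"x":0,"y":0.0006,"z":0,"spin":0},{"fingers":-1,"x":0,"y":0.0008,"z":0,"spin":0},{"fingers":-1,"x":0,"y":0.0009,"z":0,"spin":0},{"fingers":-1,"x":0,"y":0.0009,"z":0,"spin":0},{"fingers":-1,"x":0,"y":0.0009,"z":0,"spin":0},{"fingers":-1,"x":0,"y":0.0009,"z":0,"spin":0},{"fingers":-1,"x":0,"y":0.0009,"z":0,"spin":0},{"fingers":-1,"x":0,"y":0.0009,"z":0,"spin":0}]' 50; python3 go.py 0.5092 -0.2728 0.0908 12.4
```

```text
time_s: 29.2
ee_pos: [0.509, -0.273, 0.0909]
eef_rot: [-1.571, -0.0, 0.217]
force: [-3.2, 1.3, 6.0]
grip_width: 0.0202
29.2 [ 0.509  -0.273   0.0909] [-90.0117  -0.0095  12.4051] F [-3.1503  1.2995  5.9694] w 0.02018788437532847 shift [0.0003 0.0001 0.0001] spin 0.005072814534960557
```

Seated: the upward reaction came at the original grip height. Easing off, then releasing.

```bash
python3 -m handwheel '[{"fingers":-1,"x":0,"y":-0.0004,"z":0,"spin":0},{"fingers":-1,"x":0,"y":-0.0006,"z":0,"spin":0},{"fingers":-0.5,"x":0,"y":-0.0006,"z":0,"spin":0},{"fingers":-0.3,"x":0,"y":-0.0006,"z":0,"spin":0},{"fingers":0,"x":0,"y":-0.0006,"z":0,"spin":0},{"fingers":0.3,"x":0,"y":-0.0006,"z":0,"spin":0},{"fingers":0.6,"x":0,"y":-0.0006,"z":0,"spin":0},{"fingers":1,"x":0,"y":-0.0006,"z":0,"spin":0},{"fingers":1,"x":0,"y":-0.0006,"z":0,"spin":0},{"fingers":1,"x":0,"y":-0.0006,"z":0,"spin":0}]' 50
python3 -m handwheel '[{"fingers":1,"x":0,"y":0,"z":0,"spin":0},{"fingers":1,"x":0,"y":0,"z":0,"spin":0},{"fingers":1,"x":0,"y":-0.01,"z":0,"spin":0},{"fingers":1,"x":0,"y":-0.025,"z":0,"spin":0},{"fingers":1,"x":0,"y":-0.045,"z":0,"spin":0},{"fingers":1,"x":0,"y":-0.065,"z":0,"spin":0},{"fingers":1,"x":0,"y":-0.085,"z":0,"spin":0},{"fingers":1,"x":0,"y":-0.105,"z":0,"spin":0},{"fingers":1,"x":0,"y":-0.120,"z":0,"spin":0},{"fingers":1,"x":0,"y":-0.120,"z":0,"spin":0}]' 50
python3 - <<'E'
from h import *
I={}
for n in('top','side'):
    p,d=cams.camera(n); I[n]=p[:,:,::-1]; C=cloud(n,d)
    u,v={'top':(502,277),'side':(355,155)}[n]; r=C[v-40:v+40,u-40:u+40].reshape(-1,3)
    q=r[(r[:,2]>.126)&(r[:,2]<.145)&(np.hypot(r[:,0]-.508,r[:,1]+.273)<.03)]; print(n,len(q),np.median(q,0) if len(q) else '')
    o=cv2.imread(f'pics/{n}0.png'); df=cv2.absdiff(o,np.ascontiguousarray(I[n])).max(2)
    bx={'top':[(215,245,50,50),(300,250,50,50)],'side':[(315,275,40,45),(325,225,40,45)]}[n]
    for x,y,w,h in bx: print('diff',df[y:y+h,x:x+w].max(),df[y:y+h,x:x+w].mean())
a=cv2.resize(I['top'],(400,300)); b=cv2.resize(I['side'],(400,300)); c=cv2.resize(I['side'][90:195,305:445],(800,300*2-300),interpolation=cv2.INTER_CUBIC)
cv2.imwrite('pics/c9.png',np.vstack([np.hstack([a,b]),c])); print(get_obs()['time_s'],get_obs()['force'],get_obs()['grip_width'])
E
```

```text
time_s: 30.2
ee_pos: [0.5089, -0.2729, 0.0909]
eef_rot: [-1.571, 0.0, 0.216]
force: [-0.8, 0.1, 0.7]
grip_width: 0.0763
time_s: 31.2
ee_pos: [0.5096, -0.2733, 0.2144]
eef_rot: [-1.574, -0.004, 0.217]
force: [-0.2, -0.3, -0.3]
grip_width: 0.0941
top 146 [ 0.51044595 -0.2738727   0.1290826 ]
diff 25 4.9484
diff 28 5.0832
side 32 [ 0.50829049 -0.2686024   0.12902976]
diff 3 1.386111111111111
diff 3 1.3744444444444444
31.3 [ 0.22703356 -0.16707391 -0.02143455] 0.09409354121564256
```

View pics/c9.png

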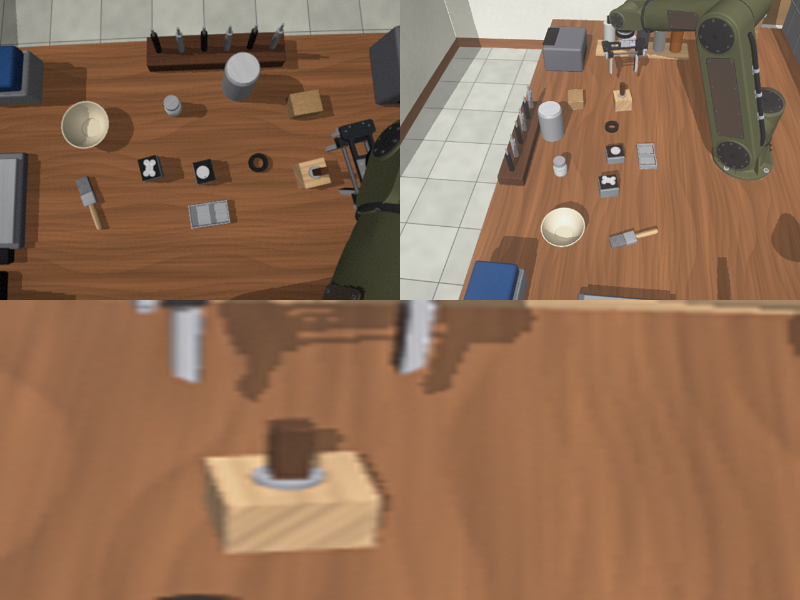

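The punch stands upright with its collar on the block; the top view gives the handle top at z 129.1 mm, the same as at the start. The jaws are clear, and the tags and pads match the first side picture. Handing in.

```bash
python3 -c "
from station import workorder
print(workorder.hand_in())"
```

```text
the job is handed in; nothing more can be done
None
```

I stamped the bone tag, put the punch back in its stand, let go and handed the job in at about 31 s of the 61 s allowed; the hand-in gave no verdict.

- **Stamp:** Seen from the side camera, the punch was centred on the tag to within about 1 mm. The two cameras disagreed by up to 2 mm on the tag's absolute position. I relied on the near side view because the arm blocked the top camera there.
- **Force:** With the weight of the punch allowed for, the contact force read about 13.5 N and then about 15.5 N, with roughly 1 N of noise. I held it for roughly 2 s. It was read only at the end of each 1 s move, so brief peaks in between would not show.
- **Lead-up:** I reached that force in steps, so there was also about 2 s of lighter contact at 5–10 N first.
- **Side load:** While pressing, a sideways force of about 5 N built up. I saw no movement from it: the tag's outline in the side picture was pixel-identical before and after.
- **Punch:** It met the stand at the same height it was gripped at, and its handle top measured 129.1 mm in the top view, as at the start. In that view its x position differed by about 1.5 mm, which is within the play of the hole.
- **Everything else:** Both tags and pads matched the first side picture to within noise. In the top view there were small differences of up to 28 grey levels, probably shadow or noise. The other objects looked unmoved by eye. The gripper was open and clear, about 65 mm above the punch.

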